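# Close the board test clamp past its ratchet

## Robot

A 6-joint arm with a two-finger parallel gripper is mounted at the origin on the work surface. World frame = base frame: x ahead of the robot, y to its left, z up, the work surface at z = 0. Lengths are in mm, angles in rad, forces in N, time in s.
With the tool pointing down it reaches from about 250 to 775 mm from the base axis. Payload 4 kg.
Tool frame: the origin (TCP) lies at the very end of the fingers, on their centre line; the grasp point (between the pads) lies 19 mm behind it (ctrl.grip_depth is the distance from the TCP to the grasp point, in mm); z points along the fingers, y is the direction in which the jaws open and shut (so a half turn about z gives the same grasp; the last joint's range is limited). The gripper opens to 85 mm and grips with 20 to 120 N. Pads are 22 mm wide; open, the fingers measure 114 mm over their backs; the gripper's body (76 mm by 85 mm) begins 54 mm behind the grasp point. The pads swing forward as they close: fully open they stand 13 mm farther back than shut.
Start: joints at [1.245, 0.087, 1.371, -0, 1.684, -0.103], TCP at [121.536, 536.42, 231.341] pointing down, gripper open.
Joint ranges: [-3.1, 3.1], [-0.76, 2.03], [0.27, 2.55], [-1.08, 4.22], [0.17, 2.65], [-2.57, 2.57]. Speed limits (rad/s): [2.79, 2.79, 3.14, 3.14, 3.14, 3.14].

## Interface

Orientations are given as a unit quaternion [w, x, y, z].
In Python, from workcell import monitor, optics, ctrl, models gives the robot as it stands.
- The arm moves only by the shell command python3 -m creep 'ROWS' [OPENING] [FORCE]. ROWS is JSON, a list of rows, each a list of 6 numbers: the shift along the tool's x, y, z in mm, then the turn, a rotation vector about the tool's x, y, z in degrees. A call has 1 to 5 rows; each row shifts and turns the commanded pose from where the row before left it, along the tool's axes as they then stand; what a row does not reach is not made up. A row lasts 1/8 s, in which the tool goes at most 62.5 mm and 10.7 degrees, less where a joint would pass 70% of its speed; a pose out of reach is approached as far as the arm can. A call with a gripper value outside its range is refused whole. OPENING is the finger opening in mm, from 0 to 85.4, set as the call begins (- or left out, the last holds). The fingers move at their own pace and stop on an object; FORCE is the grip in N (left out, the last holds). Time passes only in rows, so rows that do not move let the fingers close. It gives the time, the measured TCP pose, the force and the opening at its end, in the units of the state.
- monitor.get_state(): the state, without advancing time (a new reading comes with each control period).
- optics.snapshot(name): name is "scene" or "top"; returns the picture (400x640x3 uint8, red, green, blue); there is no depth.
- optics.camera_params(name): a dict with "K" (3x3 intrinsics, pixels), "position" and "rotation" of the camera in the world. Camera axes: x right, y up, looking along -z (the intrinsics and any distortion apply to the point x, -y, -z); pixel columns grow to the right and rows downward; lengths in mm; the calibration is good to about 2 mm. A picture is of the moment at which its call begins. camera_params takes no time and is no camera call.
- ctrl.hand_in(): hands the job in, once; it reports no verdict.
Trained networks look in the newest picture that a camera, given by its name, has taken for a name from the list of things; names that differ only in an ending like _2 or _b are one class to them, and where a whole thing is asked for, a point or a joint stands for the part that bears it (a point fixed in the world has none). Each returns a list of dicts, best first, with "conf" (0 to 1); they miss things now and then, are a little off and sometimes report something else, mostly with a low value. They report only what shows in the picture. A call takes as long as a camera call. They do not tell look-alikes from the thing itself.
- models.search_frame(camera, query): "centre" ([row, column] as shares, 0 to 1, of the picture: columns of its width, rows of its height, amid what is visible of it).
The state is a dict: "t": time; "joint_pos": joint angles; "joint_vel": joint speeds; "joint_torque": joint torques, N m; "tool_pos": TCP position; "ee_rot": TCP orientation; "force": force on the tool from outside, world axes, zero at the start; "moment": the same for the moment, N m; "grip_width": finger opening in mm.
Only numpy, scipy, OpenCV 4.12 (cv2) and the standard library are available. Lean on these libraries where they do the work, as an engineer would, in place of code of your own. Each camera call takes 0.05 s, during which the arm holds its last target.

## Task

Close the test clamp that has a circuit board in its nest: with your fingertips press the thumb tab of its ratchet pawl all the way down so that the pawl stays free of the teeth, then push the clamp arm fully down by its end knob until its rubber foot sits on the board, and let go. Pick nothing up: the board stays in its nest, the other, empty clamp stays raised and latched, and the things lying around stay where they are.

Things in the scene. Friction and masses are not known exactly. Their poses are not given: they have to be found in the camera images.
- clamp: The test clamp to close, the one with a circuit board lying in its nest: aluminium base plate 250 x 100 x 12 mm fixed to the bench, steel hinge cheeks up to 100 mm high, a steel arm with a rubber foot and a black end knob, a dark toothed ratchet wheel (46 mm radius) on the hinge. Origin: centre of the base's underside on the bench; its x axis runs along the base from the arm's free end (-x) towards the pawl (+x), y is the hinge direction, z is up.
- clamp_hinge (a point): Centre of the arm's hinge axle, 85 mm above the bench, on the clamp's centre line (20 mm along +x from the base's origin). The axle is parallel to the clamp's y axis.
- clamp_knob (a point): Centre of the flat top of the round black push knob (28 mm diameter, 12 mm tall) at the free end of the clamp arm; it lies 122 mm out from the hinge along the arm and 18 mm above the arm's centre line. The arm is a steel bar 18 mm wide, 12 mm thick. Raised, the knob's top is about 170 mm above the bench and tilted with the arm; with the arm down it is level at 103 mm.
- clamp_arm (a joint): Angle of the clamp arm, rad: 0 = fully raised (about 0.635 rad above level), 0.635 = level, fully down on the board (stop at 0.643). It starts between 0 and 0.07. While the pawl is engaged the arm is blocked below about 0.13. With the pawl free it moves stiffly (about 5 N down at the knob) and stays where it is left.
- clamp_tab (a point): Centre of the top face of the pawl's flat black thumb tab (28 x 36 mm, 5 mm thick) behind the ratchet wheel, at the opposite end of the base from the knob; 60 mm above the bench when up. Pressed straight down it sinks about 20 mm to its stop, hardly moving sideways.
- clamp_pawl (a joint): Angle of the ratchet pawl, rad: 0 = engaged in the teeth, 0.45 = tab fully down at its stop; the teeth are free beyond about 0.28. It starts between 0 and 0.05. Takes about 3 N at the tab; it has a stiff pivot, no spring, and stays where it is left. Its pivot is parallel to the clamp's y axis, 41 mm behind and 35 mm below the hinge; the tab's centre is 46 mm behind and 10 mm above the pivot.
- board_center (a point): Centre of the green circuit board (60 x 70 x 3 mm, loose, parts up to 6 mm tall on it), lying in the grey nest of the clamp to be closed, under the arm, 18 mm above the bench at its underside.
- spare: The other clamp: same make and size, but its nest is empty. It is to be left raised. Fixed to the bench. Origin: centre of the base's underside on the bench; its x axis runs along the base from the arm's free end (-x) towards the pawl (+x), y is the hinge direction, z is up.
- spare_hinge (a point): Centre of the arm's hinge axle, 85 mm above the bench, on the clamp's centre line (20 mm along +x from the base's origin). The axle is parallel to the clamp's y axis.
- spare_knob (a point): Centre of the flat top of the round black push knob (28 mm diameter, 12 mm tall) at the free end of the clamp arm; it lies 122 mm out from the hinge along the arm and 18 mm above the arm's centre line. The arm is a steel bar 18 mm wide, 12 mm thick. Raised, the knob's top is about 170 mm above the bench and tilted with the arm; with the arm down it is level at 103 mm.
- spare_arm (a joint): Angle of the clamp arm, rad: 0 = fully raised (about 0.635 rad above level), 0.635 = level, fully down on the board (stop at 0.643). It starts between 0 and 0.07. While the pawl is engaged the arm is blocked below about 0.13. With the pawl free it moves stiffly (about 5 N down at the knob) and stays where it is left.
- spare_tab (a point): Centre of the top face of the pawl's flat black thumb tab (28 x 36 mm, 5 mm thick) behind the ratchet wheel, at the opposite end of the base from the knob; 60 mm above the bench when up. Pressed straight down it sinks about 20 mm to its stop, hardly moving sideways.
- spare_pawl (a joint): Angle of the ratchet pawl, rad: 0 = engaged in the teeth, 0.45 = tab fully down at its stop; the teeth are free beyond about 0.28. It starts between 0 and 0.05. Takes about 3 N at the tab; it has a stiff pivot, no spring, and stays where it is left. Its pivot is parallel to the clamp's y axis, 41 mm behind and 35 mm below the hinge; the tab's centre is 46 mm behind and 10 mm above the pivot.
- meter: Bystander: grey hand-held multimeter lying on its back, 75 x 145 x 36 mm (42 mm at its dial), origin at the centre of its underside.
- spool: Bystander: standing grey spool, 52 mm diameter, 44 mm tall, origin at the centre of its underside.
- driver: Bystander: screwdriver with a black handle lying on the bench, 170 mm long, origin under its middle.
Things that resemble listed ones, but are neither listed nor needed, are in the scene too. Of the things that look like the part that bears board_center, the largest one is meant.

How it is judged (in metres and radians):
On the way, in this order (a step that is already met when the one before it is completed fails the run):
1. the pawl is pressed free of the teeth while the arm is still raised (value of joint clamp_pawl above 0.28 rad and value of joint clamp_arm below 0.2 rad), for 0.1 s.
2. the arm is pushed fully down (value of joint clamp_arm above 0.605 rad), for 0.2 s.
At the end, for the whole second after the job is handed in: The clamp arm rests fully down (over 0.605 of 0.635 rad, under 4 mm short at the knob), the board lies in its nest (within about 6 mm), the other clamp is still raised (arm and pawl under 0.2 rad), and meter, spool and driver are within 20 mm of their start (value of joint clamp_arm above 0.605 rad and velocity of joint clamp_arm below 0.05 rad/s and z of board_center in the frame of clamp between 0.015 and 0.025 m and horizontal distance between board_center and clamp below 0.062 m and not (value of joint spare_arm above 0.2 rad) and not (value of joint spare_pawl above 0.2 rad) and not (distance of meter from where it was at the start of the episode above 0.02 m) and not (distance of spool from where it was at the start of the episode above 0.02 m) and not (distance of driver from where it was at the start of the episode above 0.02 m)); the robot touches nothing.
It fails at once if the circuit board is lifted out of its nest (z of board_center in the frame of clamp above 0.03 m).
It fails at once if the empty clamp is unlatched or lowered (value of joint any of spare_arm, spare_pawl above 0.2 rad).
It fails at once if a bystander object is moved (distance of any of meter, spool, driver from where it was at the start of the episode above 0.02 m).
It also fails if it takes over 42 s, if anything falls off the work surface, if the arm or the gripper's body presses on something with over 40 N, if the wrist force passes 120 N, or if a joint passes its speed limit or range.

## Working session

There is one attempt and no reset: what is moved stays moved. The work goes in short steps, Python scripts to look and compute and a shell command to move; the robot and the scene stay as the last step left them, time stands still between calls to the robot, and variables do not carry over. Pictures are saved under pics/ and viewed, and the job is handed in when it is done.

```bash
ls; mkdir -p pics; python3 - <<'E'
from workcell import monitor, optics, ctrl, models
import cv2, numpy as np
s=monitor.get_state(); print(s['t'],s['tool_pos'],s['ee_rot'],s['grip_width'])
for n in ['scene','top']:
    im=optics.snapshot(n); cv2.imwrite(f'pics/{n}0.png',im[:,:,::-1])
    c=optics.camera_params(n); print(n,{k:np.round(np.array(v),3).tolist() if not isinstance(v,(str,dict)) else v for k,v in c.items()})
    for q in ['clamp','clamp_knob','clamp_tab','clamp_hinge','board_center','meter','spool','driver']:
        print(q,[(round(d['conf'],2),round(d['centre'][0]*400),round(d['centre'][1]*640)) for d in models.search_frame(n,q)])
E
```

```text
pics
0.0 [121.38070724 535.93131598 230.10661373] [-2.42292851e-04  1.11180949e-01  9.93799535e-01 -1.10520068e-03] 85.75112742004863
scene {'K': [[412.489, 0.0, 315.035], [0.0, 412.489, 198.538], [0.0, 0.0, 1.0]], 'position': [975.916, -698.585, 654.873], 'rotation': [0.861, 0.454, 0.118, 0.196]}
clamp [(0.75, 161, 329), (0.64, 185, 332), (0.24, 249, 292)]
clamp_knob [(0.78, 161, 332)]
clamp_tab [(0.34, 196, 325)]
clamp_hinge [(0.8, 184, 333)]
board_center [(0.67, 244, 341), (0.6, 197, 327), (0.6, 200, 279), (0.29, 159, 347)]
meter [(0.87, 212, 392)]
spool [(0.55, 254, 372), (0.23, 274, 248)]
driver [(0.79, 315, 333)]
top {'K': [[408.711, 0.0, 323.031], [0.0, 408.711, 197.34], [0.0, 0.0, 1.0]], 'position': [475.572, 12.075, 1081.363], 'rotation': [-0.698, -0.058, 0.036, 0.713]}
clamp [(0.8, 221, 256), (0.4, 218, 433), (0.19, 218, 217)]
clamp_knob [(0.64, 217, 264)]
clamp_tab [(0.74, 225, 217)]
clamp_hinge [(0.81, 222, 253)]
board_center [(0.71, 224, 280), (0.62, 271, 292), (0.56, 177, 334), (0.42, 219, 251), (0.22, 203, 377)]
meter [(0.82, 148, 273)]
spool [(0.71, 140, 339), (0.29, 223, 414)]
driver [(0.93, 148, 414), (0.34, 142, 340)]
```

View pics/top0.png

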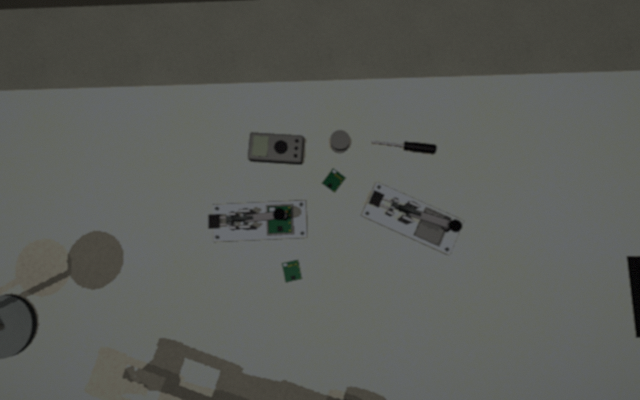

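View pics/scene0.png

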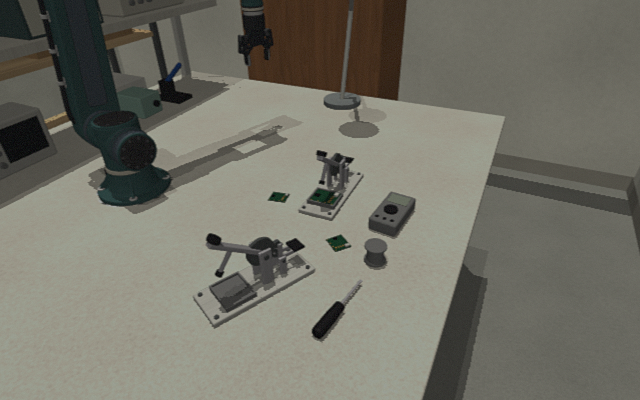

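```bash
python3 - <<'E'
import cv2
a=cv2.imread('pics/top0.png')[110:310,170:470]; cv2.imwrite('pics/topz.png',cv2.resize(a,(800,533),interpolation=cv2.INTER_CUBIC))
a=cv2.imread('pics/scene0.png')[130:300,220:420]; cv2.imwrite('pics/scenez.png',cv2.resize(a,(700,595),interpolation=cv2.INTER_CUBIC))
E
```

```text
(no output)
```

View pics/topz.png

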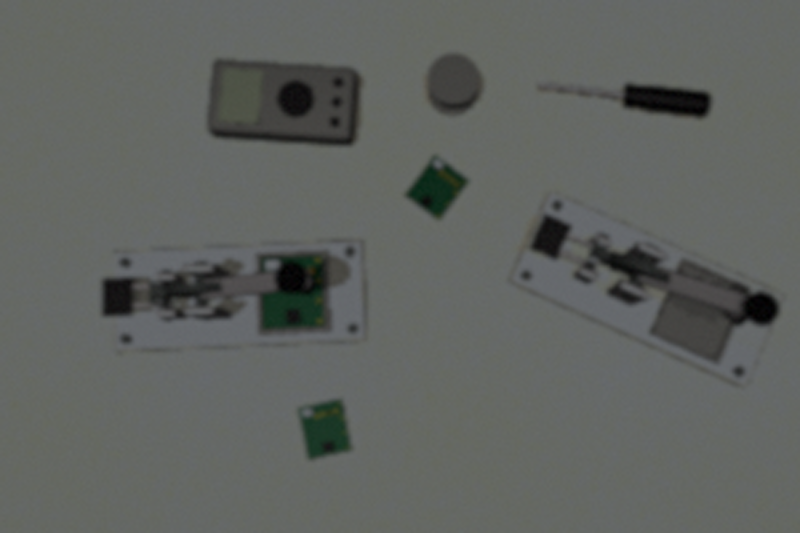

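View pics/scenez.png

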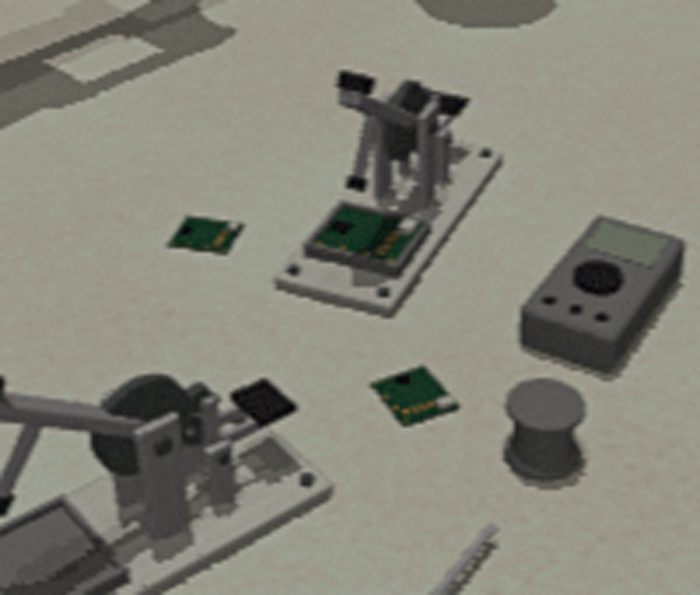

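Top picture: there are two clamps. The left one, at about (256,221), has the green board at (280,222) in its nest. The right one, at about (412,218), has an empty grey nest. The boards at (334,180) and (292,271) are smaller and lie loose on the bench. The target is the left clamp, and both enlarged crops confirm it.

```bash
cat > h.py <<'E'
import numpy as np
from workcell import monitor, optics
from scipy.spatial.transform import Rotation as R
def cam(n):
    c=optics.camera_params(n); K=np.array(c['K']); p=np.array(c['position']); q=np.array(c['rotation'])
    M=q if q.shape==(3,3) else R.from_quat(np.r_[q[1:],q[0]]).as_matrix()
    return K,p,M
def ray(n,u,v,z):
    K,p,M=cam(n); d=np.linalg.inv(K)@[u,v,1]; d=M@np.array([d[0],-d[1],-d[2]])
    return p+d*(z-p[2])/d[2]
def proj(n,P):
    K,p,M=cam(n); q=M.T@(np.array(P)-p); q=K@np.array([q[0],-q[1],-q[2]]); return q[:2]/q[2]
E
python3 - <<'E'
from h import *
f=lambda x,y:(170+x/800*300-0.3,110+y/533*200-.3)
c=[ray('top',*f(*p),12) for p in [(115,250),(363,240),(367,340),(117,351)]]
C=np.mean(c,0); print(np.round(c,1).tolist(),C)
for i in range(4): print(np.linalg.norm(c[i]-c[(i+1)%4]))
x=(c[0]+c[3]-c[1]-c[2])[:2]; x/=np.linalg.norm(x); y=np.array([-x[1],x[0]])
print('x',x,np.degrees(np.arctan2(x[1],x[0])))
o=C[:2]
for nm,dx,z in [('tab',20-41-46+174,60),('hinge',20,85)]:
    P=np.r_[o+x*dx,z]; print(nm,P,proj('top',P),proj('scene',P))
for th in (0.6,.635):
    k=np.r_[o+x*(20-122*np.cos(th)-18*np.sin(th)*-1*-1 if 0 else 0),0]
    dx=20-122*np.cos(th)+18*np.sin(th); z=85+122*np.sin(th)+18*np.cos(th)
    P=np.r_[o+x*dx,z]; print('knob',th,P,proj('top',P),proj('scene',P))
print('tabray',ray('top',*f(118,296),60),'knobray',ray('top',*f(292,277),170))
P=ray('top',217,225,60);print(P)
s=monitor.get_state(); print(R.from_quat(np.r_[s['ee_rot'][1:],s['ee_rot'][0]]).as_matrix().round(3))
for n,u,v,z in [('meter',273,148,36),('spool',340,141,44)]: print(n,ray('top',u,v,z))
E
```

```text
[[608.7, 337.3, 12.0], [613.0, 89.5, 12.0], [514.2, 86.9, 12.0], [508.4, 333.6, 12.0]] [561.0554845  211.84529479  12.        ]
247.84959087469792
98.8457782257123
246.79990530254253
100.37601059612813
x [-0.02047267  0.99979041] 91.17307966421642
tab [558.86490858 318.82286897  60.        ] [214.06509729 220.71419897] [346.09179358 157.92960293]
hinge [560.64603105 231.84110305  85.        ] [246.13656563 218.4685186 ] [334.81765524 163.71956899]
knob 0.6 [562.49936843 141.33269593 168.74242282] [277.97945084 213.78212898] [320.98031408 150.94803352]
knob 0.635 [562.43824054 144.31789892 171.85894729] [276.45693957 213.71097904] [321.4482663 149.3488588]
tabray [558.73154118 319.11382034  60.        ] knobray [562.6393877  138.40047908 170.        ]
[547.88117617 311.1808011   60.        ]
[[-0.975  0.221  0.   ]
 [ 0.221  0.975  0.   ]
 [ 0.     0.    -1.   ]]
meter [749.34135587 172.51839555  36.        ]
spool [761.14741779  -4.10696311  44.        ]
```

```bash
python3 -m creep '[[0,0,0,0,0,-6.4],[0,0,0,0,0,-6.4],[-50,-24,0,0,0,0],[-50,-24,0,0,0,0],[-50,-24,0,0,0,0]]' 0 40; python3 -m creep '[[-50,-24,0,0,0,0],[-50,-24,0,0,0,0],[-50,-24,0,0,0,0],[-50,-24,0,0,0,0],[-50,-24,0,0,0,0]]'
```

```text
t: 1.52
tool_pos: [272.8, 463.8, 231.5]
ee_rot: [0.0, -0.001, 1.0, 0.0]
force: [-0.9, 0.6, 1.0]
grip_width: 0.1
t: 2.15
tool_pos: [523.2, 343.7, 231.4]
ee_rot: [0.0, -0.0, 1.0, 0.0]
force: [-0.3, 1.0, 0.8]
grip_width: 0.1
```

```bash
python3 -m creep '[[-36,-20,0,0,0,0],[0,0,50,0,0,0],[0,0,50,0,0,0],[0,0,50,0,0,0],[0,0,0,0,0,0]]'; python3 - <<'E'
from h import *; import cv2
for n,b in [('top',(150,280,170,330)),('scene',(100,230,270,430))]:
    im=optics.snapshot(n)[b[0]:b[1],b[2]:b[3],::-1]; cv2.imwrite(f'pics/{n}1.png',cv2.resize(im,None,fx=4,fy=4,interpolation=cv2.INTER_CUBIC))
E
```

```text
t: 2.78
tool_pos: [554.1, 322.9, 75.3]
ee_rot: [-0.006, -0.0, 1.0, -0.003]
force: [-0.5, -0.0, -0.2]
grip_width: 0.1
```

View pics/scene1.png

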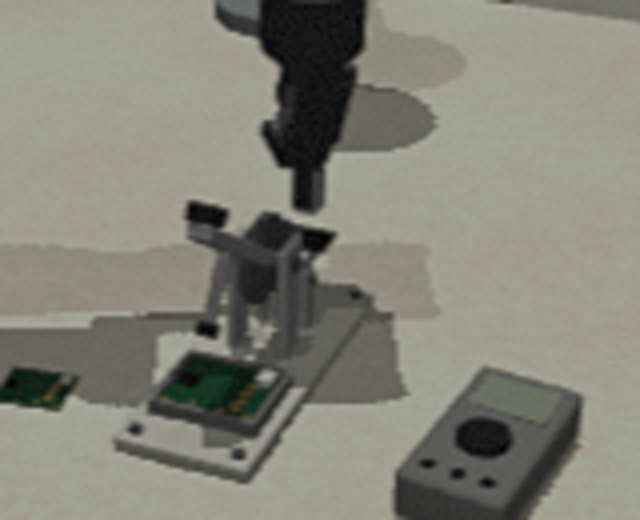

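View pics/top1.png

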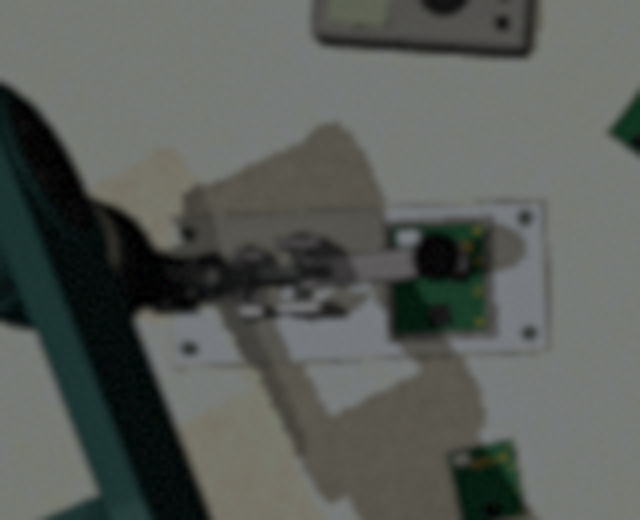

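The scene view shows the closed fingertips at about (347,152), directly above the black tab at about (349,159), clear of the wheel. I'll press in steps.

```bash
python3 -m creep '[[-5,0,0,0,0,0],[0,0,8,0,0,0],[0,0,6,0,0,0],[0,0,6,0,0,0],[0,0,0,0,0,0]]'; python3 -m creep '[[0,0,4,0,0,0],[0,0,4,0,0,0],[0,0,3,0,0,0],[0,0,0,0,0,0]]'
```

```text
t: 3.5
tool_pos: [562.0, 324.4, 60.2]
ee_rot: [-0.001, -0.0, 1.0, -0.0]
force: [0.1, 0.1, -0.5]
grip_width: -0.0
t: 4.0
tool_pos: [562.8, 325.2, 50.4]
ee_rot: [0.0, -0.0, 1.0, 0.0]
force: [-1.0, 1.8, 1.9]
grip_width: 0.2
```

```bash
python3 -m creep '[[0,0,3,0,0,0],[0,0,3,0,0,0],[0,0,0,0,0,0]]'; python3 -m creep '[[0,0,2,0,0,0],[0,0,2,0,0,0],[0,0,0,0,0,0]]';
```

```text
t: 4.38
tool_pos: [562.7, 324.5, 43.9]
ee_rot: [0.0, -0.0, 1.0, -0.0]
force: [0.1, 1.5, 1.1]
grip_width: -0.1
t: 4.75
tool_pos: [562.7, 324.1, 40.1]
ee_rot: [-0.0, -0.0, 1.0, -0.001]
force: [0.1, -0.3, 2.9]
grip_width: -0.1
```

```bash
python3 -m creep '[[0,0,2,0,0,0],[0,0,2,0,0,0],[0,0,0,0,0,0]]'; python3 - <<'E'
from h import *; import cv2
for n,b in [('scene',(100,230,270,430))]:
    im=optics.snapshot(n)[b[0]:b[1],b[2]:b[3],::-1]; cv2.imwrite(f'pics/{n}2.png',cv2.resize(im,None,fx=4,fy=4,interpolation=cv2.INTER_CUBIC))
E
```

```text
t: 5.12
tool_pos: [563.4, 324.8, 39.0]
ee_rot: [0.001, -0.0, 1.0, 0.0]
force: [-2.5, -1.1, 10.5]
grip_width: 0.1
```

View pics/scene2.png

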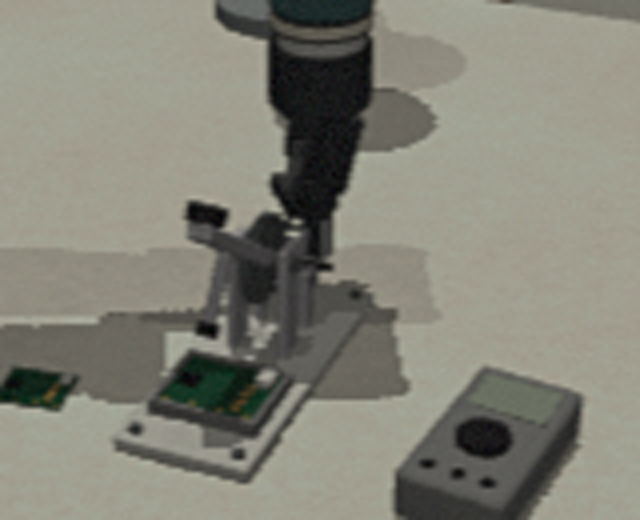

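The tab is now low (about (320,266) in the crop) and the force has jumped to 10 N, so it is at its stop. I'll press once more, lift straight up and move over the knob.

```bash
python3 -m creep '[[0,0,1.5,0,0,0],[0,0,0,0,0,0]]'; python3 -m creep '[[0,0,-40,0,0,0],[0,0,-60,0,0,0],[0,0,-60,0,0,0],[0,-30,-10,0,0,0],[0,0,0,0,0,0]]'; python3 -m creep '[[0,-50,0,0,0,0],[0,-50,0,0,0,0],[0,-53,0,0,0,0],[0,0,0,0,0,0]]'; python3 - <<'E'
from h import *; import cv2
for n,b in [('scene',(90,220,270,430)),('top',(150,280,170,330))]:
    im=optics.snapshot(n)[b[0]:b[1],b[2]:b[3],::-1]; cv2.imwrite(f'pics/{n}3.png',cv2.resize(im,None,fx=4,fy=4,interpolation=cv2.INTER_CUBIC))
print(proj('scene',monitor.get_state()['tool_pos']))
E
```

```text
t: 5.42
tool_pos: [563.5, 324.8, 38.8]
ee_rot: [0.001, -0.0, 1.0, 0.0]
force: [-4.3, -2.4, 13.6]
grip_width: 0.1
t: 6.05
tool_pos: [563.4, 293.3, 206.4]
ee_rot: [0.001, 0.001, 1.0, 0.0]
force: [0.0, 0.1, -0.9]
grip_width: -0.1
t: 6.55
tool_pos: [562.2, 138.7, 202.7]
ee_rot: [-0.002, 0.002, 1.0, -0.001]
force: [-0.0, 0.1, 0.1]
grip_width: -0.4
[320.73168232 138.54550333]
```

View pics/scene3.png

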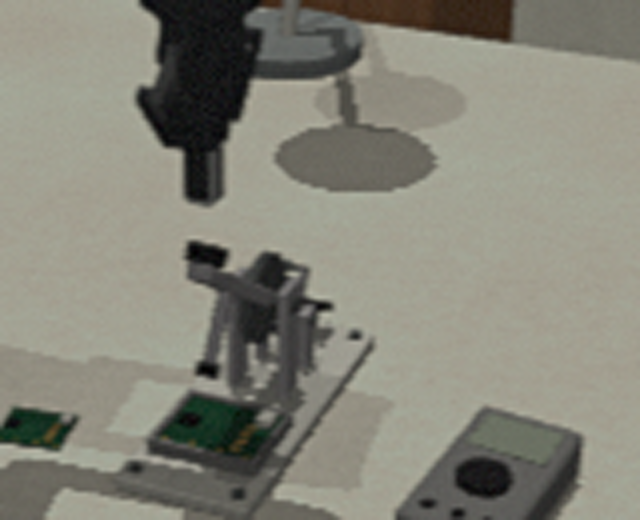

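View pics/top3.png

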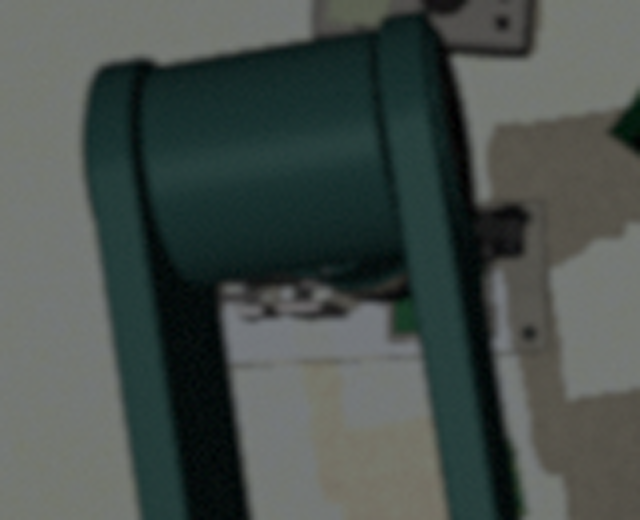

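The tab stays down at about (320,303) in the crop. The knob is at about (207,252) and the fingertips are right above it. Now I'll push down along the knob's arc.

```bash
python3 -m creep '[[0,0,12,0,0,0],[0,0,10,0,0,0],[0,-1,6,0,0,0],[0,-2,4,0,0,0],[0,0,0,0,0,0]]'; python3 -m creep '[[0,-3,4,0,0,0],[0,-3,4,0,0,0],[0,-3,4,0,0,0],[0,-3,4,0,0,0],[0,0,0,0,0,0]]'
```

```text
t: 7.28
tool_pos: [562.6, 139.2, 172.9]
ee_rot: [0.0, -0.0, 1.0, 0.0]
force: [-0.1, 1.3, 1.4]
grip_width: 0.0
t: 7.9
tool_pos: [562.9, 126.2, 156.1]
ee_rot: [-0.0, -0.0, 1.0, -0.0]
force: [0.4, 0.9, 1.6]
grip_width: -0.2
```

```bash
python3 -m creep '[[0,-2,4,0,0,0],[0,-2,4,0,0,0],[0,-2,4,0,0,0],[0,-2,4,0,0,0]]'; python3 - <<'E'
from h import *; import cv2
for n,b in [('scene',(90,220,270,430))]:
    im=optics.snapshot(n)[b[0]:b[1],b[2]:b[3],::-1]; cv2.imwrite(f'pics/{n}4.png',cv2.resize(im,None,fx=4,fy=4,interpolation=cv2.INTER_CUBIC))
E
```

```text
t: 8.4
tool_pos: [563.2, 118.1, 140.9]
ee_rot: [0.001, -0.0, 1.0, -0.0]
force: [-0.3, 0.7, 4.4]
grip_width: -0.1
```

View pics/scene4.png

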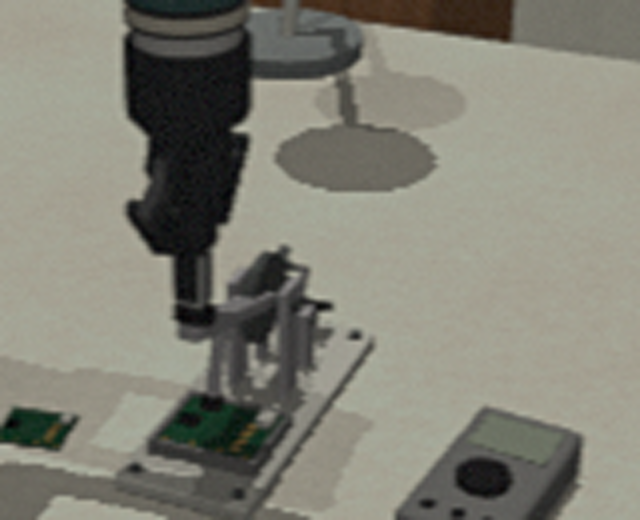

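The knob, at about (195,315) in the crop, is going down under the fingertips and the foot is approaching the board. I'll continue.

```bash
python3 -m creep '[[0,-2,5,0,0,0],[0,-2,5,0,0,0],[0,-1,5,0,0,0],[0,-1,5,0,0,0],[0,-1,5,0,0,0]]';python3 -m creep '[[0,-1,4,0,0,0],[0,0,4,0,0,0],[0,0,3,0,0,0],[0,0,0,0,0,0]]'
```

```text
t: 9.07
tool_pos: [563.2, 110.4, 115.8]
ee_rot: [0.001, -0.0, 1.0, -0.001]
force: [0.9, -2.9, 4.8]
grip_width: 0.3
t: 9.57
tool_pos: [562.5, 111.0, 104.1]
ee_rot: [-0.001, -0.0, 1.0, 0.0]
force: [0.3, -1.0, 2.8]
grip_width: -0.3
```

```bash
python3 -m creep '[[0,0,1.5,0,0,0],[0,0,1.5,0,0,0],[0,0,0,0,0,0]]';python3 -m creep '[[0,0,1.5,0,0,0],[0,0,0,0,0,0],[0,0,0,0,0,0]]'
```

```text
t: 9.95
tool_pos: [562.5, 110.9, 103.1]
ee_rot: [-0.0, -0.0, 1.0, 0.0]
force: [-2.7, -2.1, 8.6]
grip_width: -0.1
t: 10.32
tool_pos: [562.6, 110.9, 103.0]
ee_rot: [0.0, -0.0, 1.0, 0.0]
force: [-4.3, -2.5, 13.3]
grip_width: -0.2
```

The TCP has stopped at 103.0 mm, which is the stated height for the arm fully down, and the force is rising. I'll retreat straight up, then move clear so both cameras can see the clamp.

```bash
python3 -m creep '[[0,0,1,0,0,0],[0,0,0,0,0,0],[0,0,-20,0,0,0],[0,0,-50,0,0,0],[0,0,-50,0,0,0]]';python3 -m creep '[[50,0,-20,0,0,0],[50,0,0,0,0,0],[50,0,0,0,0,0],[0,0,0,0,0,0]]'; python3 - <<'E'
from h import *; import cv2
for n,b in [('scene',(90,220,230,430)),('top',(120,270,170,370))]:
    im=optics.snapshot(n); cv2.imwrite(f'pics/{n}5f.png',im[:,:,::-1]); im=im[b[0]:b[1],b[2]:b[3],::-1]; cv2.imwrite(f'pics/{n}5.png',cv2.resize(im,None,fx=4,fy=4,interpolation=cv2.INTER_CUBIC))
P=[562.7,109.8,103];print(proj('scene',P),proj('top',P))
E
```

```text
t: 10.95
tool_pos: [561.5, 111.7, 218.5]
ee_rot: [-0.002, -0.001, 1.0, 0.001]
force: [0.4, -0.3, 0.0]
grip_width: 0.1
t: 11.45
tool_pos: [409.5, 111.6, 238.2]
ee_rot: [-0.001, -0.001, 1.0, 0.001]
force: [1.0, 0.6, -0.0]
grip_width: 0.1
[316.15125219 178.99582703] [294.89291062 215.91824755]
```

View pics/scene5.png

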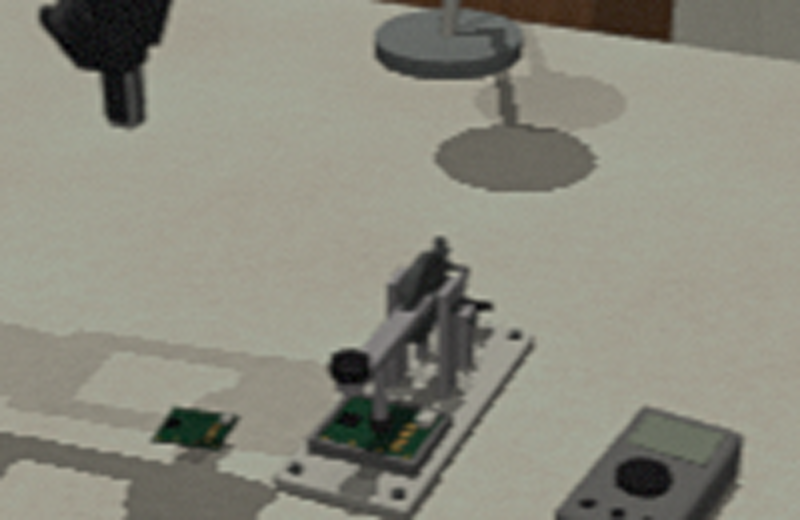

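View pics/top5f.png

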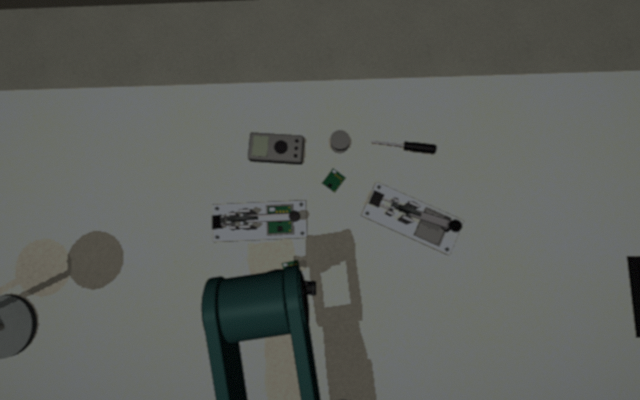

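The arm is level with its foot on the board. The knob shows at (317,181) in the scene view against (316,179) predicted for its top face when level, and at (295,216) in the top view, as predicted. The board is in its nest, the spare clamp is still raised and the bystanders haven't moved.

```bash
python3 - <<'E'
from workcell import ctrl
print(ctrl.hand_in())
E
```

```text
the job is handed in; nothing more can be done
None
```

I closed the clamp with the circuit board in its nest and handed the job in at about 11.5 s; the hand-in reports no verdict.

- **Pawl:** I pressed the thumb tab down with closed fingertips until it stopped at about 39 mm above the bench, with the force rising to 13.6 N. It stayed down after I let go.
- **Arm:** I pushed the knob down along its arc until it stopped at 103.0 mm with about 13 N, which is the stated height for fully down. I then lifted off and moved the robot clear.
- **Last pictures:** The knob is where a level arm should put it, within about 3 pixels in the scene view and on the predicted pixel in the top view. The foot is on the board and the board is in its nest. The empty clamp is still raised, and the meter, spool and driver look unmoved.

I judged the joint angles from tool height, force and pictures, as there is no direct reading of them. No check failed or disagreed.

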